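# Take the stoppered vial out of the slide-lid sample box and stand it on the balance

### The job

Slide the lid of the wooden sample box along its grooves until it comes right out, and lay it flat on the table, rib up. Then lift the slim stoppered vial out of the box (not the squat white pot beside it) and stand it upright in the middle of the balance's pan for weighing; set it down, do not drop it.

Things in the scene. Friction and masses are not known exactly. Their poses are not given: they have to be found in the camera images.
- box: Fixed pale wood box, mm: 120 (x) x 112 (y) x 71.5 high; origin: centre of underside; inside 92 (x) x 96 (y), floor 6 above the table. The lid runs along y in grooves in the +x and -x walls, 60 to 67.5 above the table, under lips 96 apart. The +y end wall stops it; the -y end wall is 60 high: the lid leaves only towards -y, where the table is free. Vial and pot stand in its y halves, either way.
- lid: Loose pale wood lid in the grooves, mm: 102 (x) x 104 (y) x 5, 55 g, play 2 each side, 2.5 in height; starts with the box's axes, shut or up to 12 open. Origin: centre of underside. Upright rib on top to grip: 14 thick (y), 50 wide (x), 24 high, its centre 25 from the origin towards -y, its top 29 above the underside. Clear of the grooves once its origin is 108 from the box's towards the box's -y.
- vial: Loose clear glass vial with a dark grey stopper, mm: 24 diameter (glass and stopper alike), 50 tall, 30 g, upright on the box's inner floor. Origin: centre of its underside, z up along it. A neck of 18 diameter lies from 34 to 38 up. The squat white pot, about 46 beside it along the box's y, is 36 in diameter and 36 tall.
- pan (a point): Centre of the top face of the balance's round steel pan, 110 mm in diameter, 60 mm above the table, rigid, level. The balance is a fixed white bench balance, 190 x 170 mm, 50 mm high beneath the pan.
There are look-alikes about, which are no part of the job. Several things have the shape of the lid; the one meant has the colours described above. What is shaped like the box but turquoise is not meant.

How it is judged (in metres and radians):
On the way, in this order (a step that is already met when the one before it is completed fails the run):
1. the lid has come out of the box's grooves at the open end (y of lid in the frame of box below -0.106 m), for 0.05 s.
2. the lid lies flat on the table, rib up, at rest (height (world z) of lid below 0.01 m and angle between lid's own z axis and vertical below 0.18 rad and linear speed of lid below 0.03 m/s), for 0.2 s.
3. the vial has been lifted out of the box (height (world z) of vial above 0.065 m), for 0.1 s.
At the end, for the whole second after the job is handed in: The lid lies flat on the table, rib up (within 10 degrees, its underside less than 10 mm above the table), at rest; the vial stands upright (within 10 degrees) on the pan, its axis within 30 mm of the pan's centre, at rest (all of step 2 and horizontal distance between vial and pan below 0.03 m and z of vial in the frame of pan between -0.006 and 0.006 m and angle between vial's own z axis and vertical below 0.18 rad and linear speed of vial below 0.03 m/s); the robot touches nothing.
It fails at once if the vial is dropped (it moves faster than 0.7 m/s, a fall of 25 mm, with no finger touching it) (linear speed of vial above 0.7 m/s and contact force between vial and the fingers below 0.01 N).
It also fails if it takes over 53 s, if anything falls off the work surface, if the arm or the gripper's body presses on something with over 40 N, if the wrist force passes 120 N, or if a joint passes its speed limit or range.

### The arm

A 6-joint arm with a two-finger parallel gripper is mounted at the origin on the work surface. World frame = base frame: x ahead of the robot, y to its left, z up, the work surface at z = 0. Lengths are in mm, angles in rad, forces in N, time in s.
With the tool pointing down it reaches from about 200 to 875 mm from the base axis. Payload 3.4 kg.
Tool frame: the origin (TCP) lies at the very end of the fingers, on their centre line; the grasp point (between the pads) lies manip.grasp_offset behind it (manip.grasp_offset is the distance from the TCP to the grasp point, in mm); z points along the fingers, y is the direction in which the jaws open and shut (so a half turn about z gives the same grasp; the last joint's range is limited). The gripper opens to 94 mm and grips with 3 to 60 N. Pads are 16 mm wide; open, the fingers measure 119 mm over their backs; the gripper's body (75 mm by 177 mm) begins 78 mm behind the grasp point.
Start: joints at [1.033, 0.276, 1.505, -0, 1.361, -0.121], TCP at [232.803, 525.805, 176.993] pointing down, gripper open.
Joint ranges: [-2.89, 2.89], [-0.75, 2.08], [0.22, 2.7], [-1.18, 4.32], [0.11, 2.71], [-2.7, 2.7]. Speed limits (rad/s): [2.57, 2.57, 3.14, 3.14, 3.14, 3.14].

### API

Orientations are given as a rotation vector (axis times angle).
In Python, from plant import manip, cams gives the robot as it stands.
- The arm moves only by the tool jog_arm, never from a script. Its argument "moves" is a list of rows, each a list of 5 numbers: the shift along the tool's x, y, z in mm, then the turn about the tool's z in degrees, then the opening, from 0 (shut) to 1 (fully open). A call has 1 to 5 rows; each row is the pose to reach, as a shift and turn from the pose commanded when the call began, along the tool's axes at that moment; what a row does not reach only later rows make up. A row lasts 1/10 s, in which the tool goes at most 50 mm and 8.59 degrees, less where a joint would pass 70% of its speed; a pose out of reach is approached as far as the arm can. A call with a gripper value outside its range is refused whole. The fingers move at their own pace and stop on an object; the grip force is fixed at half the most. Time passes only in rows, so rows that repeat a pose let the fingers close. It gives the time, the measured TCP pose, the force and the opening at its end, in the units of the state.
- manip.observe(): the state, without advancing time (a new reading comes with each control period).
- cams.camera(name): name is "side" or "top" or "wrist"; returns the picture (420x560x3 uint8, red, green, blue); there is no depth.
- cams.camera_info(name): a dict with "fx", "fy", "cx", "cy" (pixels), "D" ([k1, k2, p1, p2, k3] as OpenCV has them; the pictures are not rectified), "T" (4x4, takes a point from camera to world coordinates); the wrist camera has in their place "hand_eye" (4x4, takes a point from camera to tool coordinates, whose origin is the TCP and whose axes are the flange's). Camera axes: x right, y up, looking along -z (the intrinsics and any distortion apply to the point x, -y, -z); pixel columns grow to the right and rows downward; lengths in mm; the calibration is good to about 2 mm. A picture is of the moment at which its call begins: read the wrist's pose just before it. camera_info takes no time and is no camera call.
- manip.hand_in(): hands the job in, once; it reports no verdict.
The state is a dict: "time_s": time; "joints": joint angles; "dq": joint speeds; "joint_torque": joint torques, N m; "tcp_pos": TCP position; "orientation": TCP orientation; "wrist_force": force on the tool from outside, world axes, zero at the start; "moment": the same for the moment, N m; "gripper_width": finger opening in mm.
Only numpy, scipy, OpenCV 4.12 (cv2) and the standard library are available. Lean on these libraries where they do the work, as an engineer would, in place of code of your own. Each camera call takes 0.05 s, during which the arm holds its last target. There are 200 camera calls.

## Working session

There is one attempt and no reset: what is moved stays moved. The work goes in short steps, Python scripts to look and compute and a tool call to move; the robot and the scene stay as the last step left them, time stands still between calls to the robot, and variables do not carry over. Pictures are saved under pics/ and viewed, about 8 in all and at most 12, crops included, and the job is handed in when it is done.

Besides the shell and the picture viewer there is one more tool, called after "Emit:" by a JSON object that holds its "method" and its "body", one argument or row to a line. jog_arm: Moves the arm, as the interface text tells. Its arguments: {"type":"object","properties":{"moves":{"type":"array"}},"required":["moves"]}

```bash
mkdir -p pics; ls; python3 - <<'E'
from plant import manip,cams
import cv2,numpy as np
print(manip.observe(), manip.grasp_offset)
for n in("top","side"):
    cv2.imwrite(f"pics/{n}0.png",cams.camera(n)[...,::-1])
    print(n,cams.camera_info(n))
print(cams.camera_info("wrist"))
E
```

```text
pics
{'time_s': 0.0, 'joints': array([ 1.03299380e+00,  2.76558863e-01,  1.50611880e+00,  2.94068744e-06,
        1.36069979e+00, -1.21002167e-01]), 'dq': array([-0.00110081, -0.00117989, -0.00079345,  0.00096382, -0.00186347,
       -0.00103578]), 'joint_torque': array([ 4.60172814e-04, -4.04600394e+01, -2.37232107e+01,  7.02564698e-02,
        3.44656524e-02, -1.41610071e-04]), 'tcp_pos': array([232.46575762, 525.23432887, 176.13111222]), 'orientation': array([-6.49860382e-01, -3.07304971e+00,  2.65088271e-03]), 'wrist_force': array([ 0.00722761, -0.74779695,  0.41377136]), 'moment': array([-0.03896037, -0.00191928, -0.01114219]), 'gripper_width': 94.07235503614679} 18.8
top {'fx': 415.485357354366, 'fy': 415.485357354366, 'cx': 276.1298885832513, 'cy': 212.3645082327954, 'D': array([-0.077732,  0.      ,  0.      ,  0.      ,  0.      ]), 'T': array([[-9.27371212e-05,  9.88144056e-01, -1.53529526e-01,
         3.28280980e+02],
       [-9.99924290e-01, -1.98077006e-03, -1.21446090e-02,
         5.59417105e+01],
       [-1.23047299e-02,  1.53516776e-01,  9.88069427e-01,
         8.8
[... 465 characters left out ...]
  [ 1.56176328e-02,  7.84701838e-01,  6.19676621e-01,
         7.78622995e+02],
       [ 0.00000000e+00,  0.00000000e+00,  0.00000000e+00,
         1.00000000e+00]])}
{'fx': 356.3195750002627, 'fy': 356.3195750002627, 'cx': 278.1588930399947, 'cy': 212.8069900346383, 'D': array([-0.04039207,  0.        ,  0.        ,  0.        ,  0.        ]), 'hand_eye': array([[ 1.77252085e-04,  9.65973510e-01,  2.58640962e-01,
         7.52815829e+01],
       [ 9.99999974e-01, -2.07431334e-04,  8.93945558e-05,
         5.74994434e-01],
       [ 1.40003013e-04,  2.58640939e-01, -9.65973522e-01,
        -2.07219666e+02],
       [ 0.00000000e+00,  0.00000000e+00,  0.00000000e+00,
         1.00000000e+00]])}
```

View pics/top0.png

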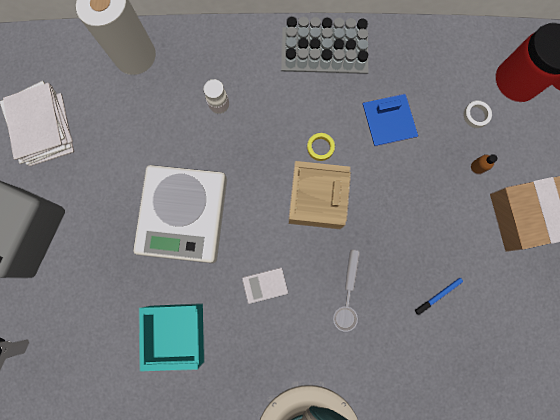

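View pics/side0.png

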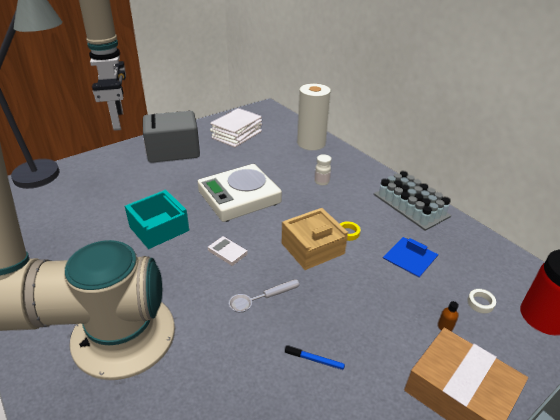

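Top view: the wooden box is at (320,194) with its rib at (335,193), towards image right (world -y). The balance pan is at (180,199). Things I could mistake for the target: turquoise box (170,337), blue lid (390,120), cardboard box (530,213), white bottle (215,94) and brown bottle (484,163). I choose the pale wood box and lid, and check with a close crop.

```bash
cat > h.py <<'E'
import numpy as np,cv2
from plant import manip,cams
from scipy.spatial.transform import Rotation as R
def cam(name,st=None):
    i=cams.camera_info(name)
    if name=="wrist":
        W=np.eye(4);W[:3,:3]=R.from_rotvec(st["orientation"]).as_matrix();W[:3,3]=st["tcp_pos"]
        T=W@i["hand_eye"]
    else:T=i["T"]
    K=np.array([[i["fx"],0,i["cx"]],[0,i["fy"],i["cy"]],[0,0,1]])
    return K,i["D"],T@np.diag([1,-1,-1,1.])
def proj(c,P):
    K,D,T=c;E=np.linalg.inv(T)
    return cv2.projectPoints(np.atleast_2d(P).astype(float),cv2.Rodrigues(E[:3,:3])[0],E[:3,3],K,D)[0][:,0]
def ray(c,uv,z):
    K,D,T=c
    n=cv2.undistortPoints(np.array(uv,float).reshape(-1,1,2),K,D)[:,0]
    d=np.c_[n,np.ones(len(n))]@T[:3,:3].T
    return T[:3,3]+d*((z-T[2,3])/d[:,2])[:,None]
E
python3 - <<'E'
import cv2,numpy as np
im=cv2.imread("pics/top0.png")
a=cv2.resize(im[150:240,270:370],None,fx=6,fy=6,interpolation=cv2.INTER_CUBIC)
cv2.imwrite("pics/c1.png",a)
from h import *
c=cam("top")
# pan centre from ellipse of pan pixels: grey disc
g=im[150:250,130:230].astype(int);m=((g.max(2)<200)&(g.min(2)>120)).astype(np.uint8)
n,l,s,ce=cv2.connectedComponentsWithStats(m)
for k in range(1,n):
    if s[k,4]>800: print(s[k]+[130,150,0,0,0],ce[k]+[130,150],ray(c,ce[k]+[130,150],60))
s=cam("side");print("pan from side",ray(s,[[247,180]],60))
E
```

```text
[130 150  46  57 877] [144.40935006 168.47206385] [[549.75550657 339.77029615  60.        ]]
[ 152  173   55   54 2281] [179.10828584 199.69267865] [[483.50335897 264.17693863  60.        ]]
pan from side [[482.43404014 261.8328608   60.        ]]
```

View pics/c1.png

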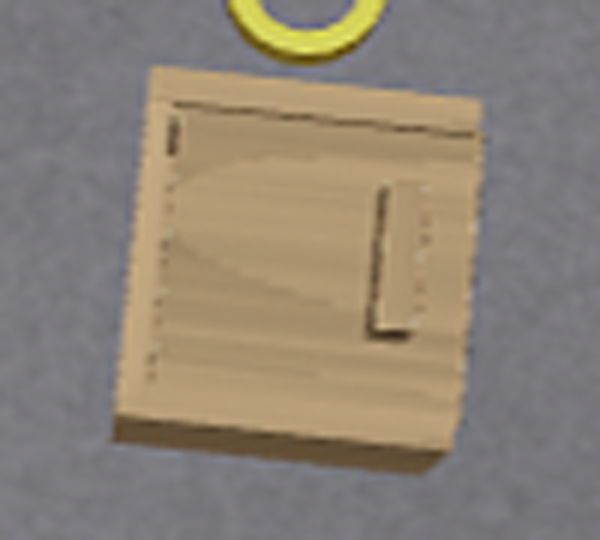

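```bash
python3 - <<'E'
from h import *
c=cam("top")
f=lambda l:(np.array(l,float)+.5)/6-.5+[270,150]
p=ray(c,f([(152,67),(117,415),(482,100),(450,450)]),71.5)
print(p.round(1), p.mean(0), [np.linalg.norm(a-b) for a,b in((p[0],p[1]),(p[2],p[3]),(p[0],p[2]),(p[1],p[3]))])
def ang(v): return np.degrees(np.arctan2(v[1],v[0]))
print("box yaw", ang(p[0]-p[1]),ang(p[2]-p[3]),ang(p[0]-p[2])-90,ang(p[1]-p[3])-90)
r=ray(c,f([(390,185),(427,188),(412,332),(372,328)]),89);print(r.round(1),r.mean(0))
print(manip.observe()["joints"])
st=manip.observe();print(R.from_rotvec(st["orientation"]).as_matrix().round(3))
E
```

```text
[[561.1  27.8  71.5]
 [442.3  40.3  71.5]
 [549.4 -83.5  71.5]
 [430.4 -69.6  71.5]] [495.78474919 -21.24923717  71.5       ] [np.float64(119.45403942814369), np.float64(119.83078178390049), np.float64(111.99395997458987), np.float64(110.49256587672586)]
box yaw -5.981688787031884 -6.69988520271356 -5.985059235319341 -6.175583058576294
[[515.9 -49.4  89. ]
 [514.9 -61.6  89. ]
 [466.9 -55.5  89. ]
 [468.2 -42.5  89. ]] [491.46946775 -52.22902311  89.        ]
[ 1.03297334e+00  2.76521773e-01  1.50596166e+00 -3.10998841e-05
  1.36068471e+00 -1.21012790e-01]
[[-0.914  0.405 -0.001]
 [ 0.405  0.914 -0.001]
 [ 0.    -0.002 -1.   ]]
```

Emit:
{"method": "jog_arm", "body": {
  "moves": [
    [-37, -33, 0, 0, 0.45],
    [-74, -67, 0, 0, 0.45],
    [-111, -100, 0, 0, 0.45],
    [-148, -133, 0, 0, 0.45],
    [-185, -166, 0, 0, 0.45]
  ]
}}

```text
time_s: 0.6
tcp_pos: [334.9, 297.2, 176.7]
orientation: [-0.649, -3.074, 0.0]
wrist_force: [1.0, 0.3, 0.6]
gripper_width: 57.5
```

Emit:
{"method": "jog_arm", "body": {
  "moves": [
    [-37, -33, 0, 0, 0.45],
    [-74, -67, 0, 0, 0.45],
    [-111, -100, 0, 0, 0.45],
    [-148, -133, 0, 0, 0.45],
    [-185, -166, 0, 0, 0.45]
  ]
}}

```text
time_s: 1.1
tcp_pos: [436.9, 70.5, 176.9]
orientation: [-0.65, -3.074, -0.001]
wrist_force: [1.1, 0.4, 0.2]
gripper_width: 42.7
```

Emit:
{"method": "jog_arm", "body": {
  "moves": [
    [-37, -33, -1, -7, 0.45],
    [-74, -67, -2, -14, 0.45],
    [-100, -91, -3, -17.7, 0.45],
    [-100, -91, -3, -17.7, 0.45],
    [-100, -91, -3, -17.7, 0.45]
  ]
}}

```text
time_s: 1.6
tcp_pos: [490.9, -51.6, 179.3]
orientation: [-0.173, -3.135, -0.002]
wrist_force: [-0.3, 0.5, -0.6]
gripper_width: 42.4
```

```bash
python3 - <<'E'
from h import *
st=manip.observe();im=cams.camera("wrist");cv2.imwrite("pics/w1.png",im[...,::-1])
np.save("w1.npy",np.r_[st["tcp_pos"],st["orientation"]])
print(st)
E
```

```text
{'time_s': 1.6, 'joints': array([-2.46343078e-01,  1.52559523e-01,  1.66403060e+00,  6.95550117e-04,
        1.32693909e+00, -1.70680576e+00]), 'dq': array([ 0.03510856, -0.01962076,  0.01778359,  0.00600049,  0.00631642,
        0.00031109]), 'joint_torque': array([ -1.04960795, -32.03301072, -23.90264869,  -0.14118151,
        -0.04998482,  -0.03213533]), 'tcp_pos': array([490.87150044, -51.57786958, 179.30276851]), 'orientation': array([-1.73390274e-01, -3.13502797e+00, -1.61777092e-03]), 'wrist_force': array([-0.31416462,  0.52277949, -0.63219926]), 'moment': array([0.02430064, 0.01904147, 0.00047584]), 'gripper_width': 42.383064722056226}
```

View pics/w1.png

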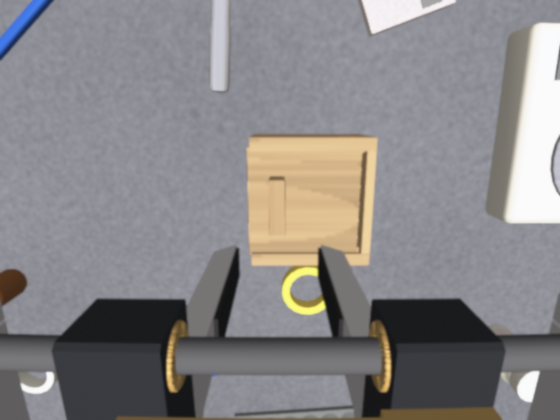

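Wrist view: the pale lid's rib is at (277,206) between the fingers, and the box spans (248–376, 135–265).

```bash
python3 - <<'E'
from h import *
w=np.load("w1.npy");st=dict(tcp_pos=w[:3],orientation=w[3:]);c=cam("wrist",st)
p=ray(c,[(249,136),(377,137),(370,265),(251,265)],71.5);print(p.round(1),p.mean(0).round(1))
r=ray(c,[(268.5,181),(285.5,181),(285.5,235),(268.5,235)],89);print(r.round(1),r.mean(0).round(1))
print("tcp px",proj(c,[w[:3]]), "pred", proj(c,[[491.5,-52.2,89],[495.8,-21.2,71.5]]))
E
```

```text
[[428.6 -69.4  71.5]
 [441.6  41.1  71.5]
 [560.9  29.7  71.5]
 [548.2 -83.3  71.5]] [494.8 -20.5  71.5]
[[466.8 -56.5  89. ]
 [468.4 -42.2  89. ]
 [516.1 -47.2  89. ]
 [514.4 -62.1  89. ]] [491.4 -52.   89. ]
tcp px [[277.25320303 243.56299464]] pred [[276.75333802 208.66732924]
 [311.17653757 204.85267652]]
```

Emit:
{"method": "jog_arm", "body": {
  "moves": [
    [0, 0, 40, 0, 0.45],
    [0, 0, 80, 0, 0.45],
    [0, 0, 100, 0, 0.45],
    [0, -0.5, 110, 0, 0.45],
    [0, -0.5, 110, 0, 0.45]
  ]
}}

```text
time_s: 2.15
tcp_pos: [490.0, -50.4, 69.1]
orientation: [-0.167, -3.135, -0.001]
wrist_force: [0.3, 0.0, 0.3]
gripper_width: 42.5
```

Emit:
{"method": "jog_arm", "body": {
  "moves": [
    [0, 0, 0, 0, 0.05],
    [0, 0, 0, 0, 0.05],
    [0, 0, 0, 0, 0.05],
    [0, 0, 0, 0, 0.05],
    [0, 0, 0, 0, 0.05]
  ]
}}

```text
time_s: 2.65
tcp_pos: [491.5, -51.9, 70.4]
orientation: [0.17, 3.136, -0.0]
wrist_force: [1.2, 0.5, -0.5]
gripper_width: 6.5
```

```bash
python3 - <<'E'
from h import *
st=manip.observe();im=cams.camera("wrist");s=cams.camera("side")
a=cv2.resize(s[150:300,220:420],None,fx=2.8,fy=2.8,interpolation=cv2.INTER_CUBIC)
cv2.imwrite("pics/w2.png",cv2.resize(np.vstack([im,a]),None,fx=.71,fy=.71,interpolation=cv2.INTER_AREA)[...,::-1])
print(st["gripper_width"],st["tcp_pos"],manip.observe()["gripper_width"])
E
```

```text
6.53250345132909 [491.54785749 -51.85293365  70.39806608] 5.204036296855385
```

View pics/w2.png

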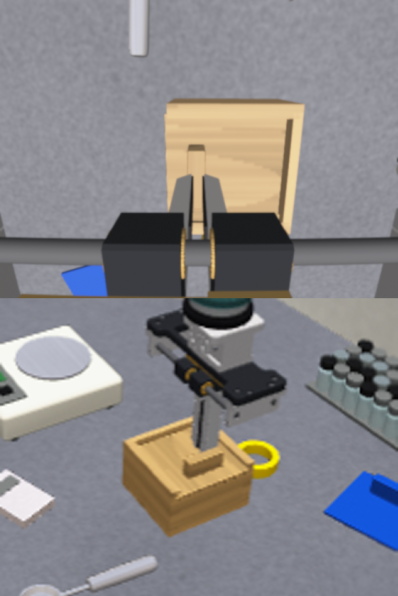

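The fingers look closed on nothing, with their tips at or above the rib. I'll check the tip height against the side view.

```bash
python3 - <<'E'
from h import *
st=manip.observe();c=cam("wrist",st);s=cam("side")
f=lambda a:np.array(a)/.71
print("tip side px",proj(s,[st["tcp_pos"]]),"seen",[220+200/1.988,150+(447-298)/1.988])
yx=np.array([np.cos(np.radians(-6.2)),np.sin(np.radians(-6.2))])
for z in (65,89):
  P=[[*(np.array([491.4,-52.1])+k*25*yx),z] for k in(-1,1)]
  print(z,"rib ends wrist(composite)",proj(c,P)*.71,"side",proj(s,P))
cv2.imwrite("pics/tmp.png",cams.camera("side")[...,::-1])
for z in (60,71.5):
  P=[[*(np.array([495.3,-20.9])+np.array([[np.cos(-.108),-np.sin(-.108)],[np.sin(-.108),np.cos(-.108)]])@np.array(k)),z] for k in((-60,-56),(60,-56),(60,56),(-60,56))]
  print("box",z,proj(s,P).round(0).tolist(),(proj(c,P)*.71).round().tolist())
E
```

```text
tip side px [[321.71615657 234.82734504]] seen [320.6036217303823, 224.9496981891348]
65 rib ends wrist(composite) [[196.55860692 143.62557138]
 [196.59455558 196.86409492]] side [[313.01136219 239.80845661]
 [330.09805189 233.23451906]]
89 rib ends wrist(composite) [[196.45538581 150.80398979]
 [196.50262622 209.47404517]] side [[313.68669748 232.14485441]
 [330.99290533 225.62481562]]
box 60 [[306.0, 252.0], [348.0, 236.0], [322.0, 211.0], [282.0, 226.0]] [[168.0, 103.0], [171.0, 228.0], [286.0, 228.0], [299.0, 103.0]]
box 71.5 [[307.0, 249.0], [348.0, 232.0], [322.0, 208.0], [282.0, 222.0]] [[166.0, 104.0], [170.0, 235.0], [290.0, 234.0], [305.0, 104.0]]
```

```bash
python3 - <<'E'
from h import *
im=cams.camera("wrist");s=cams.camera("side")
a=cv2.resize(s[180:260,270:360],(450,400),interpolation=cv2.INTER_CUBIC)
b=cv2.resize(im[190:350,230:330],(250,400),interpolation=cv2.INTER_CUBIC)
cv2.imwrite("pics/z3.png",np.hstack([a,b])[...,::-1])
E
```

```text
(no output)
```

View pics/z3.png

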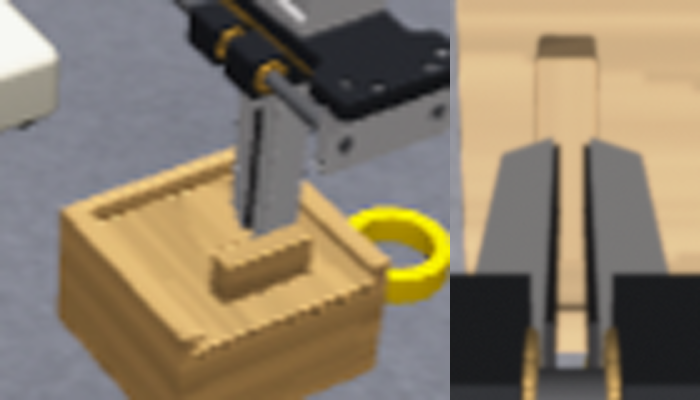

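```bash
python3 - <<'E'
from h import *
st=manip.observe();c=cam("wrist",st);s=cam("side");M=R.from_rotvec(st["orientation"]).as_matrix();print(st["gripper_width"],st["tcp_pos"])
for h in(0,15,20,25,30):
  P=[st["tcp_pos"]+M@np.array([x,y,-h]) for x in(8,-8) for y in(-2.5,-15)]
  print(h,"side",proj(s,P).round(1).tolist(),"wrist",proj(c,P).round(1).tolist())
E
```

```text
4.7063613658917856 [491.25557036 -51.78703237  69.95291971]
0 side [[319.5, 236.5], [322.5, 239.5], [325.0, 234.4], [328.0, 237.4]] wrist [[273.2, 231.2], [252.7, 231.2], [273.2, 255.7], [253.2, 255.7]]
15 side [[320.0, 231.8], [323.0, 234.7], [325.5, 229.7], [328.5, 232.6]] wrist [[272.8, 239.3], [250.9, 239.3], [272.9, 265.3], [251.4, 265.3]]
20 side [[320.1, 230.1], [323.1, 233.1], [325.7, 228.0], [328.7, 231.0]] wrist [[272.7, 242.3], [250.2, 242.3], [272.8, 268.9], [250.8, 268.8]]
25 side [[320.3, 228.5], [323.3, 231.5], [325.9, 226.4], [328.9, 229.4]] wrist [[272.5, 245.4], [249.5, 245.4], [272.7, 272.5], [250.1, 272.5]]
30 side [[320.5, 226.9], [323.5, 229.9], [326.0, 224.8], [329.1, 227.8]] wrist [[272.4, 248.7], [248.8, 248.7], [272.5, 276.4], [249.4, 276.4]]
```

The fingertips sit about 25 mm above the reported TCP in both cameras, so they closed over the rib. I'll open, go about 23 mm lower and watch the force.

Emit:
{"method": "jog_arm", "body": {
  "moves": [
    [0, 0, 0, 0, 0.45],
    [0, 0, 0, 0, 0.45],
    [0, 0, 0, 0, 0.45],
    [0, 0, 0, 0, 0.45],
    [0, 0, 0, 0, 0.45]
  ]
}}

```text
time_s: 3.4
tcp_pos: [491.3, -51.7, 70.0]
orientation: [0.169, 3.137, 0.0]
wrist_force: [-1.2, -0.8, 0.0]
gripper_width: 40.5
```

Emit:
{"method": "jog_arm", "body": {
  "moves": [
    [0, 0, 5, 0, 0.45],
    [0, 0, 10, 0, 0.45],
    [0, 0, 15, 0, 0.45],
    [0, 0, 18, 0, 0.45],
    [0, 0, 18, 0, 0.45]
  ]
}}

```text
time_s: 3.9
tcp_pos: [490.7, -51.6, 51.3]
orientation: [-0.169, -3.136, -0.001]
wrist_force: [-0.1, -0.4, 0.5]
gripper_width: 42.1
```

Emit:
{"method": "jog_arm", "body": {
  "moves": [
    [0, 0, 2, 0, 0.45],
    [0, 0, 4, 0, 0.45],
    [0, 0, 4, 0, 0.45]
  ]
}}

```text
time_s: 4.2
tcp_pos: [491.1, -51.7, 47.8]
orientation: [-0.169, -3.137, -0.0]
wrist_force: [-1.1, -0.3, 0.4]
gripper_width: 42.6
```

Emit:
{"method": "jog_arm", "body": {
  "moves": [
    [0, 0, 0, 0, 0.08],
    [0, 0, 0, 0, 0.08],
    [0, 0, 0, 0, 0.08],
    [0, 0, 0, 0, 0.08],
    [0, 0, 0, 0, 0.08]
  ]
}}

```text
time_s: 4.7
tcp_pos: [491.3, -51.8, 48.1]
orientation: [0.169, 3.137, -0.0]
wrist_force: [-0.6, 0.1, 0.1]
gripper_width: 14.2
```

Gripped: width is 14.2, matching the 14 mm rib. Now I pull along the box's -y.

Emit:
{"method": "jog_arm", "body": {
  "moves": [
    [0, 0, -1, 0, 0.08],
    [0, -5, -1, 0, 0.08],
    [0, -10, -1, 0, 0.08],
    [0, -15, -1, 0, 0.08],
    [0, -20, -1, 0, 0.08]
  ]
}}

```text
time_s: 5.2
tcp_pos: [489.0, -72.2, 48.9]
orientation: [-0.17, -3.137, -0.0]
wrist_force: [-0.7, -0.6, -1.3]
gripper_width: 13.9
```

Emit:
{"method": "jog_arm", "body": {
  "moves": [
    [0, -8, 0, 0, 0.08],
    [0, -16, 0, 0, 0.08],
    [0, -24, 0, 0, 0.08],
    [0, -32, 0, 0, 0.08],
    [0, -40, 0, 0, 0.08]
  ]
}}

```text
time_s: 5.7
tcp_pos: [484.7, -112.2, 48.9]
orientation: [0.17, 3.137, 0.0]
wrist_force: [0.5, -1.1, -0.8]
gripper_width: 13.8
```

Emit:
{"method": "jog_arm", "body": {
  "moves": [
    [0, -8, 0, 0, 0.08],
    [0, -16, 0, 0, 0.08],
    [0, -24, 0, 0, 0.08],
    [0, -32, 0, 0, 0.08],
    [0, -40, 0, 0, 0.08]
  ]
}}

```text
time_s: 6.2
tcp_pos: [480.4, -151.8, 48.9]
orientation: [0.169, 3.137, 0.0]
wrist_force: [0.8, -0.3, -1.0]
gripper_width: 13.6
```

Emit:
{"method": "jog_arm", "body": {
  "moves": [
    [0, -10, 0, 0, 0.08],
    [0, -20, 0, 0, 0.08],
    [0, -30, 0, 0, 0.08],
    [0, -40, 0, 0, 0.08],
    [0, -50, 0, 0, 0.08]
  ]
}}

```text
time_s: 6.7
tcp_pos: [475.0, -201.8, 48.9]
orientation: [0.17, 3.137, 0.0]
wrist_force: [0.5, 0.3, -0.1]
gripper_width: 13.6
```

```bash
python3 - <<'E'
from h import *
st=manip.observe();print(st["gripper_width"],st["tcp_pos"],st["wrist_force"])
im=cams.camera("wrist");s=cams.camera("side")
np.save("w4.npy",np.r_[st["tcp_pos"],st["orientation"]])
a=cv2.resize(s[170:320,260:440],(480,400),interpolation=cv2.INTER_CUBIC)
cv2.imwrite("pics/z4.png",np.hstack([a,im[:400,240:]])[...,::-1])
cv2.imwrite("pics/w4.png",im[...,::-1])
E
```

```text
13.589228635947231 [ 474.99360172 -201.77398178   48.93442986] [ 0.50894236  0.31653465 -0.14801405]
```

View pics/z4.png

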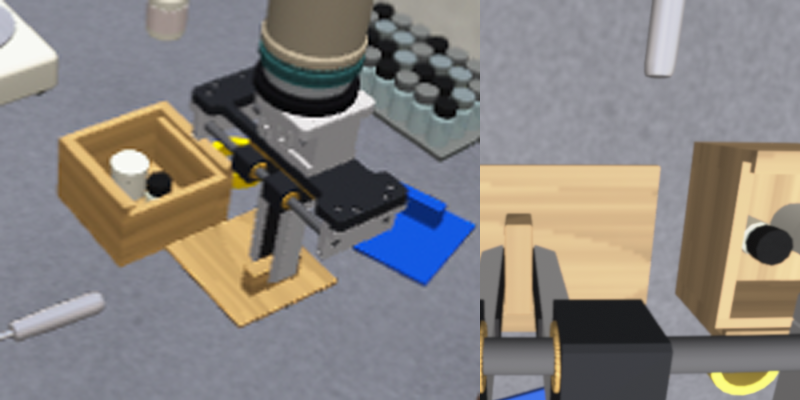

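Side view: the lid is out, level and held. The open box shows the dark-stoppered vial in its -y half and the white pot in its +y half. Lowering the lid.

Emit:
{"method": "jog_arm", "body": {
  "moves": [
    [0, 0, 12, 0, 0.08],
    [0, 0, 24, 0, 0.08],
    [0, 0, 36, 0, 0.08],
    [0, 0, 46, 0, 0.08],
    [0, 0, 52, 0, 0.08]
  ]
}}

```text
time_s: 7.3
tcp_pos: [474.3, -200.1, -4.7]
orientation: [-0.169, -3.135, -0.002]
wrist_force: [0.1, 0.6, -1.3]
gripper_width: 13.7
```

Emit:
{"method": "jog_arm", "body": {
  "moves": [
    [0, 0, 2, 0, 0.08],
    [0, 0, 4, 0, 0.08],
    [0, 0, 6, 0, 0.08],
    [0, 0, 6, 0, 0.08]
  ]
}}

```text
time_s: 7.7
tcp_pos: [475.3, -200.9, -8.9]
orientation: [0.169, 3.137, -0.0]
wrist_force: [0.0, 0.2, -0.5]
gripper_width: 13.5
```

Emit:
{"method": "jog_arm", "body": {
  "moves": [
    [0, 0, 1, 0, 0.08],
    [0, 0, 2, 0, 0.08],
    [0, 0, 2, 0, 0.08]
  ]
}}

```text
time_s: 8.0
tcp_pos: [475.1, -200.9, -11.0]
orientation: [0.169, 3.137, 0.0]
wrist_force: [-0.6, -0.7, -1.2]
gripper_width: 13.5
```

Emit:
{"method": "jog_arm", "body": {
  "moves": [
    [0, 0, 0.5, 0, 0.08],
    [0, 0, 1, 0, 0.08],
    [0, 0, 1, 0, 0.08]
  ]
}}

```text
time_s: 8.3
tcp_pos: [475.2, -200.9, -11.9]
orientation: [0.169, 3.137, 0.0]
wrist_force: [1.1, 0.1, 0.8]
gripper_width: 13.8
```

Emit:
{"method": "jog_arm", "body": {
  "moves": [
    [0, 0, 0.5, 0, 0.08],
    [0, 0, 1, 0, 0.08],
    [0, 0, 1, 0, 0.08]
  ]
}}

```text
time_s: 8.6
tcp_pos: [475.2, -200.9, -12.0]
orientation: [0.169, 3.137, -0.0]
wrist_force: [-2.7, 0.3, 9.3]
gripper_width: 13.8
```

Emit:
{"method": "jog_arm", "body": {
  "moves": [
    [0, 0, -0.5, 0, 0.35],
    [0, 0, -0.5, 0, 0.35],
    [0, 0, -0.5, 0, 0.35],
    [0, 0, -0.5, 0, 0.35],
    [0, 0, -0.5, 0, 0.35]
  ]
}}

```text
time_s: 9.1
tcp_pos: [475.0, -200.8, -12.8]
orientation: [-0.169, -3.137, -0.0]
wrist_force: [-0.5, -0.4, 0.3]
gripper_width: 32.7
```

Emit:
{"method": "jog_arm", "body": {
  "moves": [
    [0, 0, -15, 0, 0.35],
    [0, 0, -40, 0, 0.35],
    [0, 0, -80, 0, 0.35],
    [0, 0, -120, 0, 0.35],
    [0, 0, -140, 0, 0.35]
  ]
}}

```text
time_s: 9.6
tcp_pos: [476.7, -201.8, 130.8]
orientation: [0.169, 3.132, -0.004]
wrist_force: [0.6, 0.5, -0.4]
gripper_width: 32.9
```

```bash
python3 - <<'E'
from h import *
w=np.load("w4.npy");c=cam("wrist",dict(tcp_pos=w[:3],orientation=w[3:]))
print("vial", ray(c,[[529,245]],56))
s=cam("side");print("vial side",ray(s,[[260+159/480*180,170+183/400*150]],56))
st=manip.observe();M=R.from_rotvec(st["orientation"]).as_matrix();print(st["tcp_pos"],"shift to above vial:",M.T@(np.array([492.8,-43.8,140])-st["tcp_pos"]),st["joints"])
E
```

```text
vial [[490.31073332 -49.13191396  56.        ]]
vial side [[489.60348489 -47.77654393  56.        ]]
[ 476.70052088 -201.77995433  130.81000661] shift to above vial: [  0.94792687 158.77568635  -9.52355163] [-5.34960340e-01  2.18276009e-01  1.70462063e+00  9.22056983e-05
  1.21350577e+00 -1.99798105e+00]
```

Emit:
{"method": "jog_arm", "body": {
  "moves": [
    [0, 30, -10, 8.5, 0.5],
    [1, 65, -10, 17, 0.5],
    [2, 100, -10, 25.5, 0.5],
    [3, 135, -10, 34, 0.5],
    [3, 154, -10, 42.5, 0.5]
  ]
}}

```text
time_s: 10.1
tcp_pos: [488.3, -45.0, 137.4]
orientation: [-1.301, -2.859, -0.001]
wrist_force: [-0.1, -0.8, -0.3]
gripper_width: 46.7
```

Emit:
{"method": "jog_arm", "body": {
  "moves": [
    [0, 0, 0, 8.5, 0.5],
    [0, 0, 0, 17, 0.5],
    [0, 0, 0, 25.5, 0.5],
    [0, 0, 0, 34, 0.5],
    [0, 0, 0, 42.5, 0.5]
  ]
}}

```text
time_s: 10.6
tcp_pos: [488.5, -47.3, 137.3]
orientation: [-2.25, -2.191, 0.0]
wrist_force: [0.0, 0.4, 0.6]
gripper_width: 46.8
```

Emit:
{"method": "jog_arm", "body": {
  "moves": [
    [0, 0, 0, 5, 0.5],
    [0, 0, 0, 5, 0.5],
    [0, 0, 0, 5, 0.5]
  ]
}}

```text
time_s: 10.9
tcp_pos: [488.6, -47.4, 137.3]
orientation: [-2.336, -2.1, 0.0]
wrist_force: [-0.0, 0.4, 0.6]
gripper_width: 47.2
```

```bash
python3 - <<'E'
from h import *
st=manip.observe();print(st["gripper_width"],st["tcp_pos"],st["orientation"])
im=cams.camera("wrist");s=cams.camera("side")
np.save("w5.npy",np.r_[st["tcp_pos"],st["orientation"]])
a=cv2.resize(s[170:320,260:440],(240,200),interpolation=cv2.INTER_CUBIC)
b=im.copy();b[:200,:240]=a
cv2.imwrite("pics/z5.png",b[...,::-1])
E
```

```text
47.18027937496131 [488.61312832 -47.44313401 137.34510621] [-2.33583779e+00 -2.10048300e+00  1.06793364e-04]
```

View pics/z5.png

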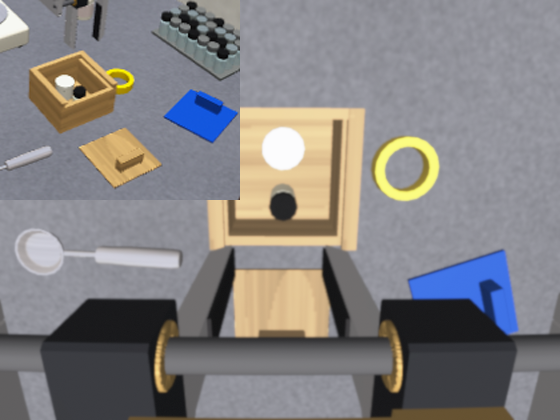

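Wrist view: the stopper's top is at (283.5,206) and the pot's top at (284,148). The inset shows the lid lying flat on the table, rib up.

```bash
python3 - <<'E'
from h import *
w=np.load("w5.npy");c=cam("wrist",dict(tcp_pos=w[:3],orientation=w[3:]))
im=cv2.imread("pics/z5.png");g=im[180:225,265:305].max(2)
m=(g<60).astype(np.uint8);n,l,s,ce=cv2.connectedComponentsWithStats(m);k=1+s[1:,4].argmax();print(s[k],ce[k]+[265,180])
v=ray(c,[ce[k]+[265,180]],56)[0];pot=ray(c,[[284,148]],42)[0];print(v,pot,np.linalg.norm(v[:2]-pot[:2]))
M=R.from_rotvec(w[3:]).as_matrix();print("shift",M.T@(np.array([v[0],v[1],6-0])-w[:3]))
E
```

```text
[  6  13  25  27 522] [282.7183908  205.88888889]
[492.84344939 -43.50085033  56.        ] [498.8387711    2.71351569  42.        ] 46.60162561133066
shift [  4.35429555   3.81777387 131.34473288]
```

Emit:
{"method": "jog_arm", "body": {
  "moves": [
    [4, 4, 0, 0, 0.5],
    [4, 4, 30, 0, 0.5],
    [4, 4, 60, 0, 0.5],
    [4, 4, 75, 0, 0.5],
    [4, 4, 75, 0, 0.5]
  ]
}}

```text
time_s: 11.5
tcp_pos: [491.4, -43.2, 60.4]
orientation: [-2.334, -2.096, 0.004]
wrist_force: [-0.1, 1.1, 0.5]
gripper_width: 46.8
```

Emit:
{"method": "jog_arm", "body": {
  "moves": [
    [0, 0, 15, 0, 0.5],
    [0, 0, 30, 0, 0.5],
    [0, 0, 45, 0, 0.5],
    [0, 0, 60, 0, 0.5],
    [0, 0, 60, 0, 0.5]
  ]
}}

```text
time_s: 12.0
tcp_pos: [492.7, -43.6, 1.9]
orientation: [-2.336, -2.098, 0.002]
wrist_force: [-1.0, 0.5, 0.7]
gripper_width: 46.9
```

Emit:
{"method": "jog_arm", "body": {
  "moves": [
    [0, 0, 5, 0, 0.5],
    [0, 0, 9, 0, 0.5],
    [0, 0, 9, 0, 0.5]
  ]
}}

```text
time_s: 12.3
tcp_pos: [493.4, -43.9, -6.3]
orientation: [2.338, 2.098, 0.001]
wrist_force: [-0.1, -0.2, 0.7]
gripper_width: 47.0
```

Emit:
{"method": "jog_arm", "body": {
  "moves": [
    [0, 0, 0, 0, 0.35],
    [0, 0, 0, 0, 0.3],
    [0, 0, 0, 0, 0.2],
    [0, 0, 0, 0, 0.2],
    [0, 0, 0, 0, 0.2]
  ]
}}

```text
time_s: 12.8
tcp_pos: [493.3, -44.0, -6.3]
orientation: [2.338, 2.098, 0.0]
wrist_force: [0.2, -0.1, 1.9]
gripper_width: 23.6
```

```bash
python3 - <<'E'
from h import *
st=manip.observe();print(st["gripper_width"],st["tcp_pos"],st["wrist_force"])
E
```

```text
23.629929163366626 [493.29407831 -43.95426579  -6.31911943] [ 0.19021952 -0.06595468  1.89532847]
```

Width 23.6 matches the 24 mm vial. Lifting.

Emit:
{"method": "jog_arm", "body": {
  "moves": [
    [0, 0, -8, 0, 0.2],
    [0, 0, -20, 0, 0.2],
    [0, 0, -35, 0, 0.2],
    [0, 0, -50, 0, 0.2],
    [0, 0, -65, 0, 0.2]
  ]
}}

```text
time_s: 13.3
tcp_pos: [493.1, -43.9, 59.5]
orientation: [2.338, 2.098, 0.0]
wrist_force: [-0.4, 0.7, 0.5]
gripper_width: 23.7
```

Emit:
{"method": "jog_arm", "body": {
  "moves": [
    [0, 0, -15, 0, 0.2],
    [0, 0, -30, 0, 0.2],
    [0, 0, -45, 0, 0.2],
    [0, 0, -45, 0, 0.2],
    [0, 0, -45, 0, 0.2]
  ]
}}

```text
time_s: 13.8
tcp_pos: [493.1, -43.9, 103.6]
orientation: [2.338, 2.098, 0.001]
wrist_force: [0.1, 1.1, -0.9]
gripper_width: 23.3
```

```bash
python3 - <<'E'
from h import *
st=manip.observe();print(st["gripper_width"],st["tcp_pos"],st["wrist_force"])
M=R.from_rotvec(st["orientation"]).as_matrix();print(M.T@(np.array([483.2,263.5,st["tcp_pos"][2]])-st["tcp_pos"]))
im=cams.camera("wrist");s=cams.camera("side")
b=im.copy();b[:200,:240]=cv2.resize(s[110:260,240:420],(240,200),interpolation=cv2.INTER_CUBIC)
cv2.imwrite("pics/z6.png",b[...,::-1])
E
```

```text
23.264423062303237 [493.05585995 -43.89297979 103.58943777] [ 0.10958665  1.0583288  -0.92960288]
[ 3.04545719e+02 -4.28892332e+01 -2.26042268e-02]
```

View pics/z6.png

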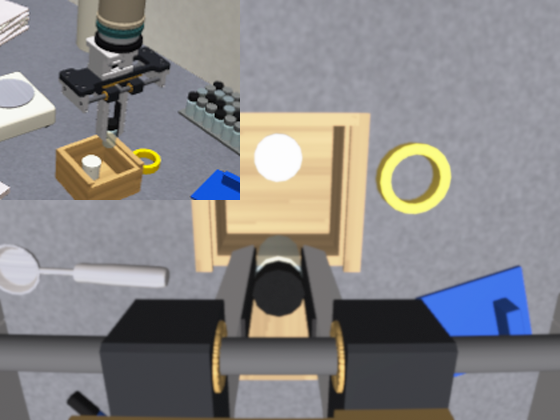

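The vial is held upright between the fingers with its stopper at (278,288), and the box holds only the pot. Moving over the pan.

Emit:
{"method": "jog_arm", "body": {
  "moves": [
    [20, -3, 0, 0, 0.2],
    [50, -7, 0, 0, 0.2],
    [80, -11, 0, 0, 0.2],
    [110, -15, 0, 0, 0.2],
    [140, -20, 0, 0, 0.2]
  ]
}}

```text
time_s: 14.4
tcp_pos: [487.6, 98.5, 102.5]
orientation: [-2.337, -2.097, 0.002]
wrist_force: [-0.3, -0.1, -0.5]
gripper_width: 23.2
```

Emit:
{"method": "jog_arm", "body": {
  "moves": [
    [30, -4, 0, 0, 0.2],
    [60, -8, 0, 0, 0.2],
    [90, -13, 0, 0, 0.2],
    [120, -17, 0, 0, 0.2],
    [145, -20, 0, 0, 0.2]
  ]
}}

```text
time_s: 14.9
tcp_pos: [483.1, 245.1, 102.4]
orientation: [-2.337, -2.099, 0.003]
wrist_force: [0.5, 0.6, 0.5]
gripper_width: 23.2
```

Emit:
{"method": "jog_arm", "body": {
  "moves": [
    [10, -2, 0, 0, 0.2],
    [19.5, -3, 0, 0, 0.2],
    [19.5, -3, 0, 0, 0.2],
    [19.5, -3, 0, 0, 0.2]
  ]
}}

```text
time_s: 15.3
tcp_pos: [483.1, 262.6, 103.2]
orientation: [2.338, 2.098, -0.001]
wrist_force: [-0.5, -0.9, -0.0]
gripper_width: 23.2
```

```bash
python3 - <<'E'
from h import *
st=manip.observe();print(st["gripper_width"],st["tcp_pos"],st["wrist_force"])
im=cams.camera("wrist");s=cams.camera("side")
p=proj(cam("wrist",st),[[483.2,263.5,60]]);print(p)
b=im.copy();cv2.circle(b,tuple(int(x) for x in p[0]),4,(255,0,0),-1)
b[:200,:240]=cv2.resize(s[90:240,160:340],(240,200),interpolation=cv2.INTER_CUBIC)
cv2.imwrite("pics/z7.png",b[...,::-1])
E
```

```text
23.197505540478193 [483.05903883 262.55359996 103.23001504] [-0.54524398 -0.87931484 -0.04928302]
[[278.17133378 222.85504328]]
```

View pics/z7.png

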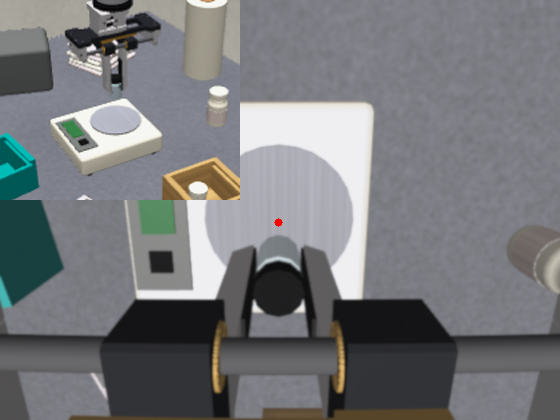

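The pan spans about (205–352), so the projected centre (278,223) is in its middle. Lowering, slow at the end.

Emit:
{"method": "jog_arm", "body": {
  "moves": [
    [0, 0, 12, 0, 0.2],
    [0, 0, 26, 0, 0.2],
    [0, 0, 38, 0, 0.2],
    [0, 0, 47, 0, 0.2],
    [0, 0, 50, 0, 0.2]
  ]
}}

```text
time_s: 15.9
tcp_pos: [482.3, 262.9, 52.0]
orientation: [-2.338, -2.097, 0.003]
wrist_force: [-0.2, 0.4, -0.4]
gripper_width: 23.5
```

Emit:
{"method": "jog_arm", "body": {
  "moves": [
    [0, 0, 0, 0, 0.2],
    [0, 0, 1, 0, 0.2],
    [0, 0, 2, 0, 0.2],
    [0, 0, 3, 0, 0.2],
    [0, 0, 3, 0, 0.2]
  ]
}}

```text
time_s: 16.4
tcp_pos: [483.2, 263.5, 50.7]
orientation: [2.338, 2.099, 0.001]
wrist_force: [-0.2, -0.3, -0.7]
gripper_width: 23.2
```

Emit:
{"method": "jog_arm", "body": {
  "moves": [
    [0, 0, 0.5, 0, 0.2],
    [0, 0, 1, 0, 0.2],
    [0, 0, 1, 0, 0.2]
  ]
}}

```text
time_s: 16.7
tcp_pos: [483.1, 263.4, 49.4]
orientation: [-2.338, -2.098, -0.0]
wrist_force: [0.3, 0.7, -0.5]
gripper_width: 23.2
```

Emit:
{"method": "jog_arm", "body": {
  "moves": [
    [0, 0, 0.5, 0, 0.2],
    [0, 0, 1, 0, 0.2],
    [0, 0, 1, 0, 0.2]
  ]
}}

```text
time_s: 17.0
tcp_pos: [483.1, 263.4, 48.4]
orientation: [-2.338, -2.098, 0.0]
wrist_force: [0.5, -0.6, 0.3]
gripper_width: 23.3
```

Emit:
{"method": "jog_arm", "body": {
  "moves": [
    [0, 0, 0.5, 0, 0.2],
    [0, 0, 0.7, 0, 0.2],
    [0, 0, 0.7, 0, 0.2]
  ]
}}

```text
time_s: 17.3
tcp_pos: [483.1, 263.5, 47.7]
orientation: [-2.338, -2.098, 0.0]
wrist_force: [-0.1, -0.8, -0.4]
gripper_width: 23.4
```

Emit:
{"method": "jog_arm", "body": {
  "moves": [
    [0, 0, 0.3, 0, 0.2],
    [0, 0, 0.6, 0, 0.2],
    [0, 0, 0.6, 0, 0.2]
  ]
}}

```text
time_s: 17.6
tcp_pos: [483.2, 263.5, 47.6]
orientation: [2.338, 2.098, 0.001]
wrist_force: [-0.8, -0.6, 4.2]
gripper_width: 23.7
```

Contact shows as a 4 N rise, at the TCP height I predicted (47.6). Releasing and backing off straight up.

Emit:
{"method": "jog_arm", "body": {
  "moves": [
    [0, 0, -0.3, 0, 0.27],
    [0, 0, -0.3, 0, 0.32],
    [0, 0, -0.3, 0, 0.4],
    [0, 0, -0.3, 0, 0.5],
    [0, 0, -0.3, 0, 0.5]
  ]
}}

```text
time_s: 18.1
tcp_pos: [483.1, 263.5, 47.3]
orientation: [-2.338, -2.098, 0.0]
wrist_force: [0.1, -0.3, -0.7]
gripper_width: 46.4
```

Emit:
{"method": "jog_arm", "body": {
  "moves": [
    [0, 0, 0, 0, 0.5],
    [0, 0, -10, 0, 0.5],
    [0, 0, -30, 0, 0.5],
    [0, 0, -60, 0, 0.5],
    [0, 0, -90, 0, 0.5]
  ]
}}

```text
time_s: 18.6
tcp_pos: [482.9, 263.4, 138.9]
orientation: [-2.338, -2.098, 0.0]
wrist_force: [-0.4, 0.1, -0.2]
gripper_width: 46.8
```

Emit:
{"method": "jog_arm", "body": {
  "moves": [
    [0, 0, -20, 0, 0.5],
    [0, 0, -20, 0, 0.5],
    [0, 0, -20, 0, 0.5]
  ]
}}

```text
time_s: 18.9
tcp_pos: [483.1, 263.4, 157.6]
orientation: [2.338, 2.098, 0.001]
wrist_force: [-0.1, 0.5, -0.4]
gripper_width: 46.7
```

```bash
python3 - <<'E'
from h import *
st=manip.observe();print(st["tcp_pos"],st["wrist_force"])
im=cams.camera("wrist");s=cams.camera("side")
b=im.copy()
b[:200,:240]=cv2.resize(s[150:270,200:344],(240,200),interpolation=cv2.INTER_CUBIC)
b[220:420,:240]=cv2.resize(s[190:310,280:424],(240,200),interpolation=cv2.INTER_CUBIC)
cv2.imwrite("pics/z8.png",b[...,::-1])
print(proj(cam("wrist",st),[[483.2,263.5,60],[483.2,263.5,110]]))
E
```

```text
[483.05801012 263.40109447 157.64656876] [-0.079786    0.48671113 -0.35209465]
[[278.26156761 206.1452815 ]
 [278.24056644 222.30912916]]
```

View pics/z8.png

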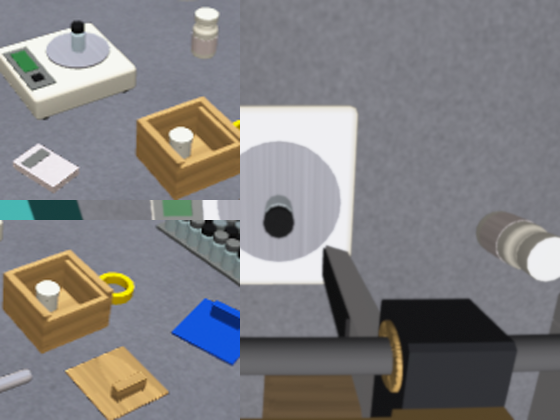

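The vial stands upright in the middle of the pan, with its stopper at (278,222) as predicted. The lid lies flat with its rib up, and the arm is clear of everything.

```bash
python3 -c "
from plant import manip
print(manip.hand_in())"
```

```text
the job is handed in; nothing more can be done
None
```

I slid the lid out along its grooves and laid it flat on the table, rib up. I then lifted the dark-stoppered vial from the box's -y half, set it in the middle of the pan and handed the job in at about 19 s. No verdict came back.

**Last checks, all passed:**
- **Vial:** it stands upright on the pan. Its stopper was at pixel (278,222), where I predicted (278.2,222.3), so it is within a few mm of the pan's centre. Contact on the pan came at the predicted height with about 4 N.
- **Lid:** it lies flat, rib up, clear of the box.
- **Arm:** it is clear of everything, with wrist force near zero.

**Disagreements:**
- **First grasp failed:** the jaws shut to about 5 mm on nothing. Both cameras showed the fingertips about 25 mm above the reported tool tip, so I went about 22 mm lower. After that the grasps matched the part sizes: 14.2 mm on the rib and 23.6 mm on the vial.
- **Vial position:** the first rough estimate was about 5 mm off in y. I corrected it from a closer view before grasping.

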